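# Jack up the roller bed and hold it

## Robot

A 6-joint arm with a two-finger parallel gripper is mounted at the origin on a cart in front of the work surface, level with it; the furniture and walls round the work are solid. World frame = base frame: x ahead of the robot, y to its left, z up, the work surface at z = 0. Lengths are in m, angles in rad, forces in N, time in s.
With the tool pointing down it reaches from about 0.35 to 0.95 m from the base axis. Payload 17.4 kg.
Tool frame: the origin (TCP) lies at the very end of the fingers, on their centre line; the grasp point (between the pads) lies 19 mm behind it (manip.pinch_z is the distance from the TCP to the grasp point, in m); z points along the fingers, y is the line along which they close (so a half turn about z gives the same grasp; the last joint's range is limited). The gripper opens to 93 mm and grips with 3 to 60 N. Pads are 15 mm wide; open, the fingers measure 128 mm over their backs; the gripper's body (75 mm by 188 mm) begins 65 mm behind the grasp point.
Start: joints at [-1.278, 0.116, 1.442, -0, 1.584, -0.038], TCP at [0.219, -0.638, 0.219] pointing down, gripper open.
Joint ranges: [-2.83, 2.83], [-0.83, 2.19], [0.07, 2.5], [-1.14, 4.28], [0.01, 3], [-2.97, 2.97]. Speed limits (rad/s): [1.89, 1.89, 2.22, 3.14, 3.14, 3.14].

## Interface

Orientations are given as [roll, pitch, yaw] about the fixed x, y, z axes, in that order (R = Rz(yaw) Ry(pitch) Rx(roll)).
In Python, from cell import manip, imaging gives the robot as it stands.
- The arm moves only by the tool carry_out, never from a script. Its argument "rows" is text: rows parted by semicolons, each of 4 numbers parted by spaces: the shift along the world's x, y, z in mm, then the turn about the world's z in degrees. In form: dx dy dz twist; .... A call has exactly 5 rows; each row is the pose to reach, as a shift and turn from the pose commanded when the call began; what a row does not reach only later rows make up. A row lasts 1/8 s, in which the tool goes at most 62.5 mm and 10.7 degrees, less where a joint would pass 70% of its speed; a pose out of reach is approached as far as the arm can. A call with a gripper value outside its range is refused whole. "claw" is the closure, from 0 (fully open) to 1 (shut), set as the call begins (left out, the last holds). The fingers move at their own pace and stop on an object; "grip_force" is the grip in N (left out, the last holds). Time passes only in rows, so rows that repeat a pose let the fingers close, or fill a call up. It gives the time, the measured TCP pose, the force, the opening and the grip force at its end, in the units of the state.
- manip.get_state(): the state, without advancing time (a new reading comes with each control period).
- imaging.get_image(name): name is "scene" or "top" or "wrist"; returns a dict with "pixels" (480x640x3 uint8, blue, green, red), "mtx" (3x3 intrinsics, pixels), "R" (3x3) and "t" (3): a world point X has camera coordinates R X + t. Camera axes: x right, y down, z forward; pixel columns grow to the right and rows downward; lengths in m; the calibration is good to about 2 mm. A picture is of the moment at which its call begins. There is no depth.
- manip.job_done(): hands the job in; it is judged then, once.
The state is a dict: "clock": time; "joint_pos": joint angles; "dq": joint speeds; "effort": joint torques, N m; "tool_pos": TCP position; "orientation": TCP orientation; "ft_force": force on the tool from outside, world axes, zero at the start; "moment": the same for the moment, N m; "gripper_width": finger opening in m; "finger_force": force on a finger pad.
Only numpy, scipy, OpenCV 4.12 (cv2) and the standard library are available. Lean on these libraries where they do the work, as an engineer would, in place of code of your own. Each camera call takes 0.05 s, during which the arm holds its last target. There are 200 camera calls.

## Task

The front of the small hinged roller bed has to be held off the table so that its feet can be changed. Take the lever jack, set it down on the table with its saddle squarely under the bed's lift point (the round pad under the round-ended lug with the bolt head, not the plain square tab) and let go of it; then pump the handle: push it fully down once to try the lift, let it come all the way up again so that the bed settles back, then push it fully down a second time and finish while still holding it down, the bed raised by the jack alone. Do not disturb the pen, the cards or the caliper.

Things in the scene. Friction and masses are not known exactly. Their poses are not given: they have to be found in the camera images.
- roller_base: fixed rear bracket of the roller bed. Origin on the table under the bed's middle; -x points out of the bed's front, and the jack works there with its x axis parallel to this x. The bed is 180 mm deep (x), 122 wide, 104 high, hinged at its far end. Two tabs stick out of its front 70 mm up: the round-ended lift lug at y = -18 mm and a plain square tab at y = +40 mm (no lift point)
- lift_point (a point): centre of the underside of the lift pad: a 28 mm round pad under the round end of the lift lug (34 mm wide, reaching 57 mm out of the bed's front), straight below a 14 mm round bolt head; 64 mm above the table with the bed down, about 79 mm when fully jacked. Lug top 15 mm, bolt head top 21 mm above this point. The bed weighs on it with about 7 N and sinks back when let go
- jack: loose grey lever jack, about 0.63 kg. Origin on its underside below the handle's pivot; x points to the saddle end, z up. Base plate 205 x 60 x 8 mm, from x = -115 to +90 mm. Two upright cheek plates at the origin, 34 mm long (x), 44 mm over both (y), 78 mm high: grasp there from above, closing along y. At x = +65 mm a 48 mm wide cylinder with the saddle. The handle leaves to -x
- jack_grip (a point): middle of the cheek plates of the jack, 48 mm above its underside at the jack's x = 0, y = 0
- saddle (a point): centre of the top of the jack's saddle, a 30 mm disc at x = +65 mm of the jack; 52 mm above the jack's underside with the handle up (12 mm below the lift pad when the jack stands on the table); rises straight up 55 mm per rad of handle, 27 mm at most
- jack_handle (a joint): angle of the pump handle, rad: 0 = all the way up (23 degrees above level), grows as it is pushed down, stop at 0.5 (6 degrees below level). A spring returns it when let go, and the bed sinks again. At its end it takes about 2 N to start and 7 to 9 N near the bottom with the bed on it
- handle_pad (a point): centre of the top face of the black 36 x 36 mm pad at the handle's end, 128 mm behind the pivot, 117 mm above the jack's underside when up and about 55 mm when down; pushed from above. From up to down it also moves some 12 mm away from the pivot
- card_stack: bystander: banded stack of grey cards, 65 x 90 x 21 mm, flat on the table to the right of the jack; origin at the centre of its underside
- caliper: bystander: caliper, 57 x 185 x 15 mm, flat on the table; origin at the centre of its underside
- pen: bystander: pen, 145 mm long, 11 mm thick, lying on the table near its left edge; origin at the centre of its underside

How it is judged:
On the way, in this order (a step that is already met when the one before it is completed fails the run):
1. the jack stands on the table, let go, handle up, with its saddle under the lift point (horizontal distance between saddle and lift_point below 0.01 m and height (world z) of jack below 0.003 m and angle between jack's own z axis and vertical below 0.04 rad and value of joint jack_handle below 0.06 rad and contact force between the fingers and jack below 0.3 N), for 0.3 s.
2. first stroke: handle pushed fully down, bed raised by the jack (value of joint jack_handle above 0.43 rad and height (world z) of lift_point above 0.0735 m), for 0.1 s.
3. handle let all the way up again, bed settled back (value of joint jack_handle below 0.06 rad and height (world z) of lift_point below 0.066 m), for 0.1 s.
At the end, for the whole second after the job is handed in: The robot's fingers hold the jack's handle down (within 0.07 rad of its stop) and do not touch the bed; the bed rests on the saddle with its lift point raised at least 9.5 mm; saddle and lift point are within 12 mm of each other seen from above; the jack stands flat on the table (all of step 2 and horizontal distance between saddle and lift_point below 0.012 m and angle between jack's own z axis and vertical below 0.05 rad and height (world z) of jack below 0.004 m and contact force between jack and roller_base above 1 N and contact force between the fingers and jack above 1 N and contact force between each of the arm, the fingers and roller_base below 0.3 N); the arm keeps its last pose, push and grip.
It fails at once if a bystander (cards, caliper, pen) is moved more than 20 mm (distance of any of card_stack, caliper, pen from where it was at the start of the episode above 0.02 m).
It fails at once if the robot lifts the bed itself (contact force between any of the arm, the fingers and roller_base above 2 N and height (world z) of lift_point above 0.068 m).
It fails at once if the jack is tipped over (angle between jack's own z axis and vertical above 0.6 rad).
It also fails if it takes over 58 s, if anything falls off the work surface, if the arm or the gripper's body presses on something with over 40 N, if the wrist force passes 120 N, or if a joint passes its speed limit or range.

## Working session

There is one attempt and no reset: what is moved stays moved. The work goes in short steps, Python scripts to look and compute and a tool call to move; the robot and the scene stay as the last step left them, time stands still between calls to the robot, and variables do not carry over. Pictures are saved under pics/ and viewed, at most 10 in all, crops included, and the job is handed in when it is done.

Besides the shell and the picture viewer there is one more tool, called after "Call:" as a command line: name --argument value ..., lists and objects as JSON in quotes. carry_out: Moves the arm, as the interface text tells. Its arguments: {"type":"object","properties":{"rows":{"type":"string"},"claw":{"type":"number"},"grip_force":{"type":"number"}},"required":["rows"]}

```bash
mkdir -p pics; cat > h.py <<'E'
import numpy as np, cv2
from cell import manip, imaging
def grab(n,tag):
    im=imaging.get_image(n); cv2.imwrite(f'pics/{tag}.png',im['pixels']); np.savez(f'pics/{tag}.npz',**{k:np.array(im[k]) for k in('mtx','R','t','pixels')}); return im
def load(tag): return np.load(f'pics/{tag}.npz')
def ray(im,uv,z):
    R,t=im['R'],im['t']; d=R.T@np.linalg.inv(im['mtx'])@np.array([uv[0],uv[1],1.]); c=-R.T@t
    return c+d*(z-c[2])/d[2]
def proj(im,X):
    p=im['mtx']@(im['R']@np.array(X)+im['t']); return p[:2]/p[2]
E
python3 - <<'E'
from h import *
a=grab('scene','s0');b=grab('top','t0')
for i in(a,b): print((-i['R'].T@i['t']).round(3), np.round(i['R'],2).tolist(), i['mtx'][0,0])
print(manip.get_state())
E
```

```text
[0.217 0.62  0.607] [[-0.82, -0.57, -0.0], [-0.34, 0.49, -0.8], [0.46, -0.66, -0.59]] 459.4882255255216
[0.426 0.04  1.081] [[-0.01, -1.0, -0.01], [-0.99, 0.01, -0.17], [0.17, 0.01, -0.99]] 606.8505440984292
{'clock': 0.1, 'joint_pos': array([-1.27774306e+00,  1.16420219e-01,  1.44215993e+00,  4.20642680e-06,
        1.58401535e+00, -3.77812516e-02]), 'dq': array([-1.01010582e-03, -2.51682116e-03,  2.11930539e-04,  1.05097315e-05,
       -3.67446639e-04, -2.63621904e-04]), 'effort': array([ 4.57795497e-03, -7.22886944e+01, -6.23866940e+01,  7.83531787e-02,
        2.27763935e-02, -1.00841826e-04]), 'tool_pos': array([ 0.21921585, -0.63822601,  0.21801494]), 'orientation': array([-3.14059068e+00, -4.20830742e-05,  3.30834555e-01]), 'ft_force': array([-0.26387729, -0.34644807,  0.31013228]), 'moment': array([-0.00454956, -0.00561159, -0.01830515]), 'finger_force': 0.0, 'gripper_width': 0.09299821520533685}
```

View pics/t0.png

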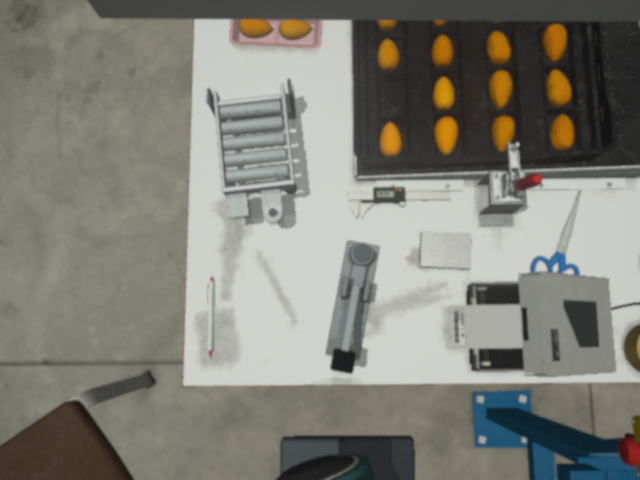

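View pics/s0.png

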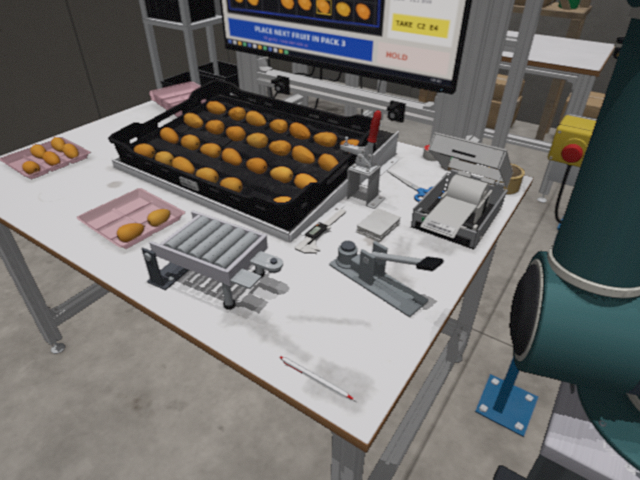

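The top view shows the jack with its saddle at about (362,255) and handle pad at (344,360). The bed's lug bolt is at about (272,211), the square tab at (237,206) and the pen at (211,317). The cards are at (445,250) and the caliper at (405,195). I'll enlarge the top view to refine these.

```bash
python3 - <<'E'
from h import *
b=load('t0'); p=b['pixels']
c=cv2.resize(p[75:385,190:400],None,fx=1.9,fy=1.9,interpolation=cv2.INTER_CUBIC)
c1=cv2.resize(p[165:235,205:305],None,fx=4,fy=4,interpolation=cv2.INTER_CUBIC)
c2=cv2.resize(p[232:382,315:390],None,fx=4,fy=4,interpolation=cv2.INTER_CUBIC)
o=np.zeros((600,720,3),np.uint8); o[:280,:400]=c1; o[:600,410:710]=c2
cv2.imwrite('pics/c0.png',o)
print('bolt',ray(b,(272,211),.085),'saddle',ray(b,(362,255),.052),'pad',ray(b,(344,360),.117))
E
```

```text
bolt [0.64095484 0.13806809 0.085     ] saddle [ 0.56961615 -0.01327807  0.052     ] pad [0.39582837 0.02111665 0.117     ]
```

View pics/c0.png

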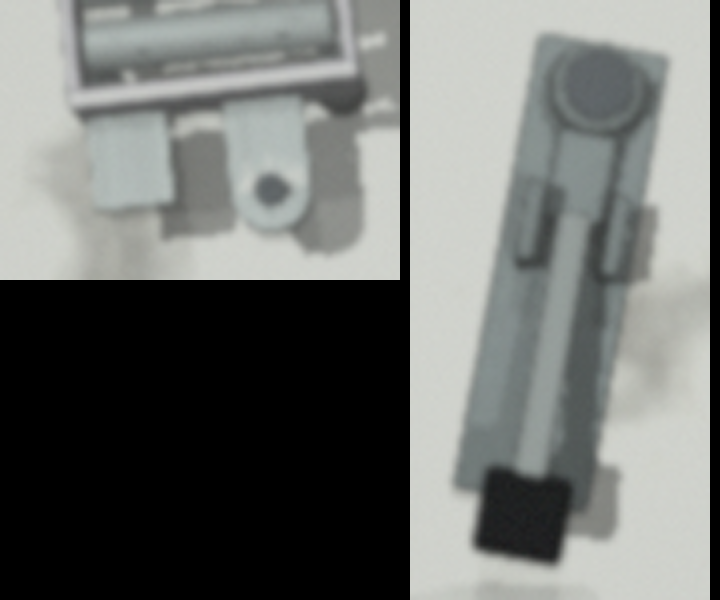

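```bash
python3 - <<'E'
from h import *
b=load('t0')
def J(x,y): return (315+(x-410)/4-.375, 232+y/4-.375)
def L(x,y): return (205+x/4-.375,165+y/4-.375)
r=lambda uv,z: ray(b,uv,z)[:2].round(4)
tl,tr,bl=[r(J(*q),.008) for q in((538,32),(668,58),(453,488))]
print('plate',tl,tr,bl,'len',np.linalg.norm(tl-bl),'w',np.linalg.norm(tl-tr),'yaw',np.degrees(np.arctan2(*(tl-bl)[::-1])),np.degrees(np.arctan2((tl-tr)[0]*-1,(tl-tr)[1])))
s=r(J(598,85),.052);p=r(J(523,514),.117);print('saddle',s,'pad',p,np.linalg.norm(s-p),np.degrees(np.arctan2(*(s-p)[::-1])))
u=(tl-bl)/np.linalg.norm(tl-bl); v=np.array([-u[1],u[0]])
c=(bl+tr)/2  # plate needs x from -115..90, centre -12.5
print('origin from plate',(tl+(tr-tl)/2-.09*u), 'from saddle', s-.065*u,'pad along',(p-s)@u)
ch=[r(J(*q),.078) for q in((527,222),(613,238))];print('cheeks mid',ch,(ch[0]+ch[1])/2)
bolt=r(L(272,189),.085);print('bolt',bolt)
sq=[r(L(95,212),.079),r(L(172,203),.079)];print('sq end',sq,(sq[0]+sq[1])/2)
f=[r(L(75,103),.09),r(L(365,88),.09)];print('front',f,np.linalg.norm(f[0]-f[1]),np.degrees(np.arctan2((f[1]-f[0])[0],-(f[1]-f[0])[1])))
for n,x,y in(('tabL',(88,125),(95,210)),('tabR',(165,115),(172,203)),('lugL',(225,115),(232,190)),('lugR',(302,100),(308,175))):
    a_,b_=r(L(*x),.079),r(L(*y),.079); print(n,np.degrees(np.arctan2(*(a_-b_)[::-1])))
# rollers/bed hinge side
g=[r(q,.104) for q in((215,97),(222,190),(288,93),(297,187))];print(g)
for i in(0,2):print(np.degrees(np.arctan2(*(g[i]-g[i+1])[::-1])))
E
```

```text
plate [0.6038 0.0115] [ 0.5915 -0.0465] [0.4035 0.0511] len 0.2041770065408933 w 0.0592898810928138 yaw -11.183354740379878 -11.973267798462354
saddle [ 0.5733 -0.0127] pad [0.3957 0.0229] 0.18113287940073172 -11.334746582262243
origin from plate [ 5.09358961e-01 -4.45574877e-05] from saddle [ 5.09534250e-01 -9.32915189e-05] pad along -0.18113224709557543
cheeks mid [array([0.5127, 0.019 ]), array([ 0.5058, -0.0164])] [0.50925 0.0013 ]
bolt [0.6394 0.137 ]
sq end [array([0.6316, 0.2122]), array([0.6351, 0.1797])] [0.63335 0.19595]
front [array([0.6761, 0.2196]), array([0.6813, 0.0977])] 0.12201086017236333 2.4426376656965854
tabL 5.741422179191177
tabR 5.234997071486293
lugL 5.797854385159634
lugR 4.734550157550524
[array([0.8362, 0.2347]), array([0.6732, 0.2194]), array([0.8419, 0.1103]), array([0.6771, 0.095 ])]
5.3623583231453535
5.304124757674102
```

Call:
carry_out --rows "0 0 60 0; 15 30 100 0; 40 85 110 -10; 65 140 110 -20; 90 195 110 -30.4" --claw 0 --grip_force 50

```text
clock: 0.72
tool_pos: [0.3096, -0.4416, 0.3284]
orientation: [-3.141, -0.0, -0.206]
ft_force: [0.6, -1.0, 0.1]
gripper_width: 0.093
finger_force: 0.0
```

Call:
carry_out --rows "25 55 0 0; 50 110 0 0; 75 165 0 0; 100 220 0 0; 125 275 0 0"

```text
clock: 1.35
tool_pos: [0.4345, -0.1665, 0.3286]
orientation: [3.142, -0.0, -0.2]
ft_force: [1.2, 0.3, -0.0]
gripper_width: 0.0929
finger_force: 0.0
```

Call:
carry_out --rows "25 55 0 0; 50 110 -20 0; 75 168 -60 0; 75 168 -100 0; 75 168 -100 0"

```text
clock: 1.98
tool_pos: [0.508, 0.0004, 0.2255]
orientation: [3.141, 0.006, -0.198]
ft_force: [-0.1, 0.5, 1.4]
gripper_width: 0.0928
finger_force: 0.0
```

Call:
carry_out --rows "1 0 -55 0; 1 0 -110 0; 1 0 -160 0; 1 0 -198 0; 1 0 -198 0"

```text
clock: 2.6
tool_pos: [0.5097, -0.0013, 0.0303]
orientation: [3.141, 0.003, -0.201]
ft_force: [0.1, 0.0, 0.3]
gripper_width: 0.0931
finger_force: 0.0
```

Call:
carry_out --rows "0 0 0 0; 0 0 0 0; 0 0 0 0; 0 0 0 0; 0 0 0 0" --claw 1 --grip_force 50

```text
clock: 3.22
tool_pos: [0.5102, -0.0004, 0.0308]
orientation: [-3.142, -0.0, -0.2]
ft_force: [-0.2, 0.3, -0.1]
gripper_width: 0.0478
finger_force: 0.0
```

Still closing; wait, then lift slightly.

Call:
carry_out --rows "0 0 0 0; 0 0 0 0; 0 0 0 0; 0 0 3 0; 0 0 6 0"

```text
clock: 3.85
tool_pos: [0.5099, -0.0003, 0.0363]
orientation: [-3.142, 0.001, -0.2]
ft_force: [-1.1, 0.5, -5.3]
gripper_width: 0.0437
finger_force: 50.0
```

Call:
carry_out --rows "0 20 0 3; 0 50 0 7; 0 85 0 12; 0 115 0 15.5; 0 130 0 15.5"

```text
clock: 4.47
tool_pos: [0.51, 0.1308, 0.0365]
orientation: [-3.141, 0.0, 0.072]
ft_force: [-0.5, -0.4, -5.3]
gripper_width: 0.0435
finger_force: 50.0
```

```bash
python3 - <<'E'
from h import *
b=grab('top','t1');w=grab('wrist','w1');s=grab('scene','s1')
p=b['pixels']
o=np.zeros((600,790,3),np.uint8)
o[:600,:400]=cv2.resize(p[170:350,190:310],(400,600),interpolation=cv2.INTER_CUBIC)
o[:290,405:790]=cv2.resize(w['pixels'],(385,290))
o[300:600,405:790]=cv2.resize(s['pixels'][200:380,150:381],(385,300),interpolation=cv2.INTER_CUBIC)
cv2.imwrite('pics/c1.png',o); st=manip.get_state();print(st['tool_pos'],st['orientation'])
E
```

```text
[0.51009691 0.12965468 0.03647706] [3.14133717e+00 4.00490953e-04 7.06320851e-02]
```

View pics/c1.png

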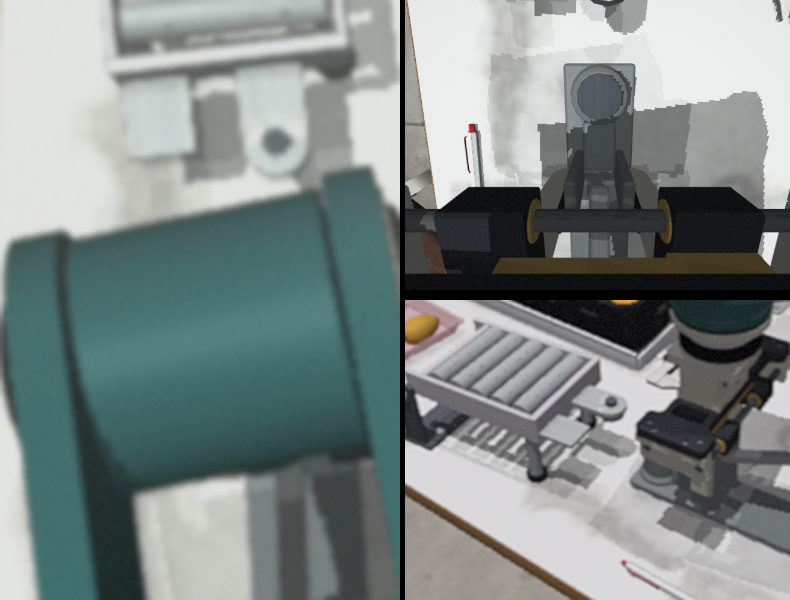

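The jack hangs level. In the wrist view the saddle is at about full-image pixel (324,157), and the lug tip is at the top edge near (333,5). I'll move 35 mm forward and measure both in the wrist view.

Call:
carry_out --rows "10 0.5 0 0; 20 1.5 0 0; 30 2 0 0; 35 2.5 0 0; 35 2.5 0 0"

```text
clock: 5.25
tool_pos: [0.5455, 0.132, 0.0365]
orientation: [3.142, 0.0, 0.07]
ft_force: [0.6, 0.2, -4.7]
gripper_width: 0.044
finger_force: 50.0
```

```bash
python3 - <<'E'
from h import *
w1=load('w1'); print('saddle at t1',ray(w1,(324,157),.0575))
w=grab('wrist','w2'); cv2.imwrite('pics/w2c.png',cv2.resize(w['pixels'][0:300,170:470],(600,600),interpolation=cv2.INTER_CUBIC))
st=manip.get_state();print(st['tool_pos'],st['orientation'])
print('pred bolt',proj(w,(.6394,.137,.085)),'saddle',proj(w,(.61,.1377,.0575)))
E
```

```text
saddle at t1 [0.57681361 0.13594463 0.0575    ]
[0.54518313 0.13204677 0.03646942] [3.14156776e+00 4.52040475e-04 7.06656251e-02]
pred bolt [328.52085808  67.05628728] saddle [320.03203808 162.65153076]
```

View pics/w2c.png

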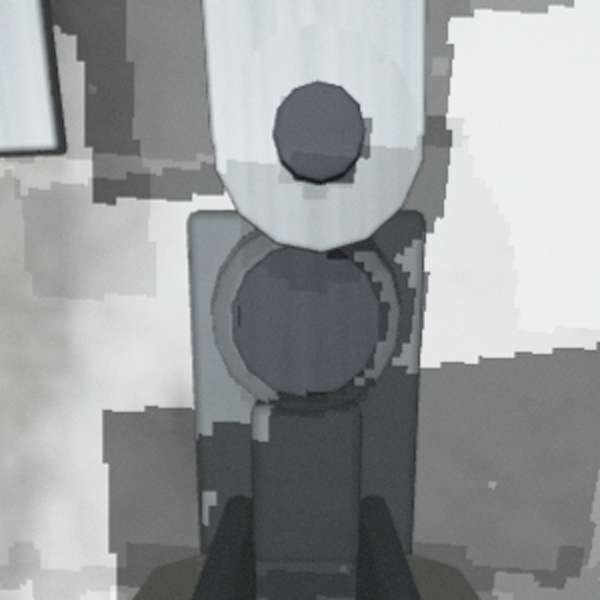

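```bash
python3 - <<'E'
from h import *
w=load('w2'); s=ray(w,(323.2,160),.0575);b=ray(w,(329,65),.085);tcp=np.array([.5453,.132])
print(s,b,'saddle-tcp',s[:2]-tcp,np.degrees(np.arctan2(*(s[:2]-tcp)[::-1])),np.linalg.norm(s[:2]-tcp),'diff',b-s)
E
```

```text
[0.61109805 0.13653721 0.0575    ] [0.6399653  0.13690058 0.085     ] saddle-tcp [0.06579805 0.00453721] 3.944681140291419 0.06595429618237451 diff [0.02886725 0.00036336 0.0275    ]
```

Call:
carry_out --rows "10 0 0 0.5; 20 -0.5 0 1.2; 29 -1 0 1.2; 29 -1 0 1.2; 29 -1 -3 1.2"

```text
clock: 5.92
tool_pos: [0.5742, 0.1311, 0.0336]
orientation: [-3.142, 0.0, 0.092]
ft_force: [-1.0, 0.9, -6.3]
gripper_width: 0.0438
finger_force: 50.0
```

Call:
carry_out --rows "0 0 -2 0; 0 0 -3 0; 0 0 -3 0; 0 0 -3 0; 0 0 -3 0"

```text
clock: 6.55
tool_pos: [0.5742, 0.1311, 0.0308]
orientation: [-3.142, -0.0, 0.092]
ft_force: [-1.4, 0.7, -2.1]
gripper_width: 0.0439
finger_force: 50.0
```

Call:
carry_out --rows "0 0 0 0; 0 0 0 0; 0 0 0 0; 0 0 0 0; 0 0 0 0" --claw 0

```text
clock: 7.18
tool_pos: [0.5742, 0.1311, 0.0307]
orientation: [-3.142, -0.0, 0.092]
ft_force: [-0.1, 1.5, 0.7]
gripper_width: 0.0887
finger_force: 0.0
```

Call:
carry_out --rows "0 0 0 0; 0 0 0 0; 0 0 0 0; 0 0 0 0; 0 0 0 0"

```text
clock: 7.8
tool_pos: [0.5742, 0.1311, 0.0306]
orientation: [-3.142, -0.0, 0.092]
ft_force: [0.4, -0.5, 0.3]
gripper_width: 0.0932
finger_force: 0.0
```

```bash
python3 - <<'E'
from h import *
st=manip.get_state();print(st['tool_pos'],st['orientation'],st['ft_force'],st['gripper_width'])
w=grab('wrist','w3'); cv2.imwrite('pics/w3c.png',cv2.resize(w['pixels'][0:300,170:470],(600,600),interpolation=cv2.INTER_CUBIC))
E
```

```text
[0.57422195 0.1310872  0.03063734] [-3.14159121e+00 -1.31320240e-05  9.16852121e-02] [ 0.36545912 -0.54218602  0.27190232] 0.09319758112482082
```

View pics/w3c.png

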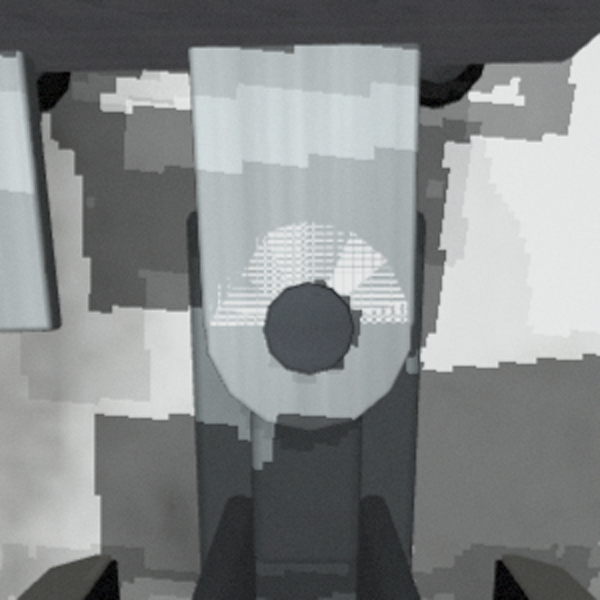

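The bolt sits where the saddle should be: it is at (324,164), concentric with the lug's round end, and the jack axis is parallel to the lug. Next I rise, close the gripper and move over the handle pad.

Call:
carry_out --rows "0 0 40 0; 0 0 90 0; 0 0 130 0; -40 -4 135 0; -80 -7 135 0"

```text
clock: 8.48
tool_pos: [0.4935, 0.124, 0.1663]
orientation: [-3.141, -0.001, 0.091]
ft_force: [-0.2, 0.8, -0.2]
gripper_width: 0.0932
finger_force: 0.0
```

Call:
carry_out --rows "-36 -4 0 0; -36 -4 0 0; -36 -4 0 0; -36 -4 0 0; -36 -4 0 0" --claw 1 --grip_force 20

```text
clock: 9.1
tool_pos: [0.4586, 0.1201, 0.1654]
orientation: [3.142, 0.001, 0.092]
ft_force: [0.1, -0.6, 0.4]
gripper_width: 0.0478
finger_force: 0.0
```

Call:
carry_out --rows "0 0 -10 0; 0 0 -20 0; 0 0 -30 0; 0 0 -34 0; 0 0 -34 0"

```text
clock: 9.72
tool_pos: [0.4581, 0.1201, 0.1314]
orientation: [3.142, 0.0, 0.092]
ft_force: [-0.3, 0.6, -0.1]
gripper_width: 0.0012
finger_force: 0.0
```

```bash
python3 - <<'E'
from h import *
st=manip.get_state();print(st['tool_pos'],st['orientation'],st['ft_force'],st['gripper_width'])
s=grab('scene','s4');w=grab('wrist','w4')
print(proj(s,(.4587,.1205,.117)))
o=np.zeros((500,790,3),np.uint8)
o[:,:500]=cv2.resize(s['pixels'][190:390,180:380],(500,500),interpolation=cv2.INTER_CUBIC)
o[:220,505:785]=cv2.resize(w['pixels'],(280,220)); cv2.imwrite('pics/c4.png',o)
E
```

```text
[0.45810384 0.12006055 0.13135923] [3.14152295e+00 4.84186131e-04 9.17285748e-02] [-0.31696751  0.60759851 -0.0731516 ] 0.0011840345988062316
[367.49922538 279.12257604]
```

View pics/c4.png

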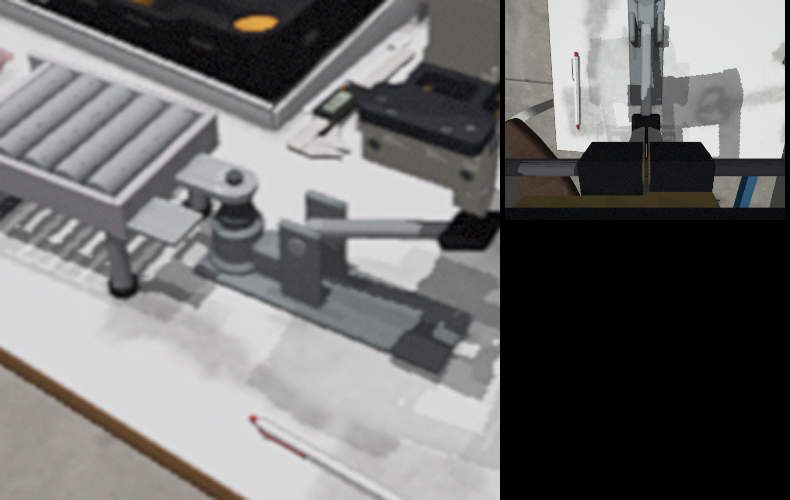

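The saddle is under the lug, and the closed fingers are just above the black pad. First stroke:

Call:
carry_out --rows "0 0 -6 0; 0 0 -12 0; -1 0 -17 0; -4 0 -23 0; -6 -0.5 -29 0"

```text
clock: 10.45
tool_pos: [0.4522, 0.1197, 0.1023]
orientation: [-3.141, -0.0, 0.092]
ft_force: [1.9, 1.4, 1.9]
gripper_width: 0.0008
finger_force: 1.1
```

Call:
carry_out --rows "-2 0 -7 0; -4 -0.5 -15 0; -5 -0.5 -23 0; -6 -0.5 -31 0; -6 -0.5 -39 0"

```text
clock: 11.08
tool_pos: [0.4462, 0.1191, 0.0635]
orientation: [-3.141, -0.0, 0.092]
ft_force: [-0.6, 0.3, 7.1]
gripper_width: 0.0006
finger_force: 3.6
```

Call:
carry_out --rows "0 0 -3 0; 0 0 -6 0; 0 0 -8 0; 0 0 -9 0; 0 0 -9 0"

```text
clock: 11.7
tool_pos: [0.4464, 0.1191, 0.055]
orientation: [-3.141, -0.001, 0.092]
ft_force: [-1.3, 0.4, 10.6]
gripper_width: 0.0002
finger_force: 5.3
```

Call:
carry_out --rows "0 0 -1 0; 0 0 -2 0; 0 0 -2 0; 0 0 -2 0; 0 0 -2 0"

```text
clock: 12.32
tool_pos: [0.4466, 0.1192, 0.0541]
orientation: [-3.141, -0.001, 0.092]
ft_force: [-6.4, 0.1, 22.9]
gripper_width: 0.0004
finger_force: 11.6
```

```bash
python3 - <<'E'
from h import *
s=grab('scene','s5');s4=load('s4')
o=np.zeros((500,790,3),np.uint8)
for i,q in enumerate((s4,s)): o[:,i*395:i*395+390]=cv2.resize(q['pixels'][230:330,240:318],(390,500),interpolation=cv2.INTER_CUBIC)
cv2.imwrite('pics/c5.png',o)
for z in(.085,.0925,.098,.100): print(z,proj(s,(.64,.137,z)))
E
```

```text
0.085 [273.10827021 259.33150853]
0.0925 [272.87518816 256.07259152]
0.098 [272.70264134 253.66006865]
0.1 [272.63955347 252.77798374]
```

View pics/c5.png

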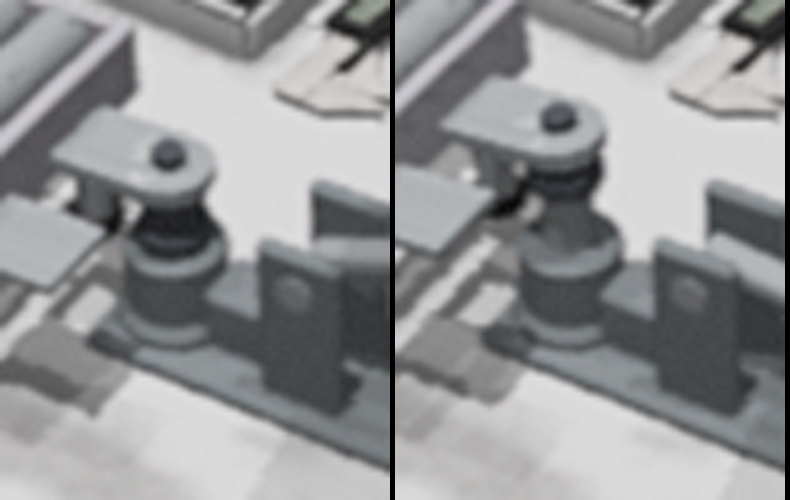

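Comparing the crops, the bolt rose about 7.5 px (≈15 mm), the handle is at its stop and the jack hasn't moved. Now I let it up along the same arc, then make the second stroke.

Call:
carry_out --rows "0 0 11 0; 0 0 19 0; 1 0 27 0; 2 0 35 0; 4 0.5 43 0"

```text
clock: 13.0
tool_pos: [0.4501, 0.1195, 0.0958]
orientation: [3.141, 0.0, 0.092]
ft_force: [0.8, -0.7, 2.0]
gripper_width: 0.0005
finger_force: 1.0
```

Call:
carry_out --rows "2 0 7 0; 5 0.5 14 0; 8 0.5 22 0; 8 0.5 30 0; 8 0.5 34 0"

```text
clock: 13.62
tool_pos: [0.4582, 0.1201, 0.1301]
orientation: [3.142, -0.0, 0.092]
ft_force: [-0.5, -0.5, 0.4]
gripper_width: 0.0003
finger_force: 0.0
```

Call:
carry_out --rows "0 0 0 0; 0 0 0 0; 0 0 0 0; 0 0 0 0; 0 0 0 0"

```text
clock: 14.25
tool_pos: [0.4582, 0.1201, 0.1296]
orientation: [-3.142, 0.0, 0.092]
ft_force: [0.3, -0.8, 0.8]
gripper_width: 0.0004
finger_force: 0.0
```

```bash
python3 - <<'E'
from h import *
s=grab('scene','s6');s4=load('s4')
d=cv2.absdiff(s['pixels'],s4['pixels'])[230:330,180:340]; print((d.max(2)>40).sum(), (cv2.absdiff(load('s5')['pixels'],s4['pixels'])[230:330,180:340].max(2)>40).sum())
g=lambda q:cv2.cvtColor(q['pixels'],cv2.COLOR_BGR2GRAY).astype(np.float32)
for n,(y0,y1,x0,x1) in dict(lug=(245,275,250,290),cheek=(275,320,288,316)).items():
    print(n,[cv2.phaseCorrelate(g(s4)[y0:y1,x0:x1].copy(),g(q)[y0:y1,x0:x1].copy())[0] for q in(s,load('s5'))])
E
```

```text
33 3506
lug [(-0.04683637955189113, 0.07053739828733363), (0.2530683553411066, -0.7138752111017634)]
cheek [(0.03674664568736041, 0.5357930322552029), (-0.16544575911774295, 0.7273158800962953)]
```

The scene is back to its state before the stroke (33 changed pixels against 3506 with the bed up). Second stroke.

Call:
carry_out --rows "0 0 -6 0; 0 0 -11 0; -1 0 -15 0; -4 0 -21 0; -6 -0.5 -27 0"

```text
clock: 14.92
tool_pos: [0.4522, 0.1197, 0.1023]
orientation: [-3.141, -0.001, 0.092]
ft_force: [2.6, 1.6, 2.2]
gripper_width: 0.0006
finger_force: 1.1
```

Call:
carry_out --rows "-2 0 -7 0; -4 -0.5 -15 0; -5 -0.5 -23 0; -6 -0.5 -31 0; -6 -0.5 -39 0"

```text
clock: 15.55
tool_pos: [0.4462, 0.1191, 0.0634]
orientation: [-3.141, -0.0, 0.092]
ft_force: [0.2, 0.9, 7.3]
gripper_width: 0.0007
finger_force: 3.6
```

Call:
carry_out --rows "0 0 -5 0; 0 0 -8 0; 0 0 -10 0; 0 0 -10.5 0; 0 0 -10.5 0"

```text
clock: 16.18
tool_pos: [0.4465, 0.1192, 0.0543]
orientation: [-3.141, -0.001, 0.092]
ft_force: [-5.4, -1.0, 20.4]
gripper_width: 0.0005
finger_force: 10.1
```

Call:
carry_out --rows "0 0 0 0; 0 0 0 0; 0 0 0 0; 0 0 0 0; 0 0 0 0"

```text
clock: 16.8
tool_pos: [0.4465, 0.1192, 0.0543]
orientation: [-3.141, -0.001, 0.092]
ft_force: [-6.1, -1.0, 19.0]
gripper_width: 0.001
finger_force: 10.0
```

```bash
python3 - <<'E'
from h import *
s=grab('scene','s7');f=lambda a:(cv2.absdiff(s['pixels'],load(a)['pixels'])[230:330,180:340].max(2)>40).sum()
print('vs down',f('s5'),'vs up',f('s4')); st=manip.get_state();print(st['tool_pos'],st['ft_force'],st['dq'].round(4))
E
```

```text
vs down 0 vs up 3488
[0.44652347 0.11918348 0.05429284] [-6.03397448 -0.58811144 19.69068116] [-0.0009  0.0005  0.0013  0.001  -0.0001 -0.0009]
```

```bash
python3 -c "
from cell import manip
print(manip.job_done())"
```

```text
the job is handed in; nothing more can be done
None
```

I set the jack under the lift lug, pumped it down, up and down again, and handed the job in at about 17 s with the handle held at its stop and the bed up about 15 mm by the camera; no verdict came back.

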